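# Pump up the loaded bench punch

## Task

Two identical hydraulic bench punches stand on the steel bench; pump up the one that has the black slotted bracket lying under its ram. Give its sprung red-gripped hand lever at least three full strokes, each one right down to the stop and then all the way back up, and finish with the lever up and released. Do not work the lever of the empty punch.

Things in the scene. Friction and masses are not known exactly. Their poses are not given: they have to be found in the camera images.
- punch_grip (a point): Centre of the red grip on the loaded punch's hand lever, on the robot's side of the blue machine: a flat bar 110 mm long (own x), 44 mm wide (y), 24 mm thick (z). x points along the lever to its hinge, 220 mm away and 150 mm above the bench; y is level; z is the normal of the upper face. At rest it is 253 mm above the bench, at the bottom stop 104 mm; nothing above it, only low things (to 35 mm) below.
- punch_lever (a joint): Loaded punch's lever angle, rad: 0 = up at rest (sloping up to the grip by 0.489 rad), grows as the grip is pushed down, 0.70 = bottom stop (sloping down by 0.211). A spring lifts it to 0 in under a second when let go. Pushing at the grip's centre takes about 5 N at the top, 13 N at the bottom, a few newtons more in motion.
- spare_lever (a joint): The same for the hand lever of the other punch, of the same build and colours, which has nothing under its ram; not to be worked. The loaded one is known by the black U-shaped bracket, 200 x 45 mm with 60 mm upturned ears, lying across its die on the side away from the robot.

How it is judged:
By the outcome, as a careful person would: the job done as asked, in the order asked, and still so for the second after the job is handed in, with the robot touching nothing.
It also fails if it takes over 48 s, if anything falls off the work surface, if the arm or the gripper's body presses on something with over 40 N, if the wrist force passes 120 N, or if a joint passes its speed limit or range.

## Robot

A 6-joint arm with a two-finger parallel gripper is mounted at the origin on the work surface. World frame = base frame: x ahead of the robot, y to its left, z up, the work surface at z = 0. Lengths are in mm, angles in degrees, forces in N, time in s.
With the tool pointing down it reaches from about 350 to 850 mm from the base axis. Payload 8.1 kg.
Tool frame: the origin (TCP) lies midway between the tips of the shut fingers; the grasp point (between the pads) lies 19 mm behind it; x points along the fingers, z is the direction in which the jaws open and shut, and the axes are right-handed (so a half turn about x gives the same grasp; the last joint's range is limited). The gripper opens to 85 mm and grips with 20 to 120 N. Pads are 22 mm wide; open, the fingers measure 114 mm over their backs; the gripper's body (76 mm by 85 mm) begins 54 mm behind the grasp point. The pads swing forward as they close: fully open they stand 13 mm farther back than shut.
Start: joints at [69.477, 7.471, 85.268, -0, 87.261, -4.893], TCP at [161.635, 577.823, 231.292] pointing down, gripper open.
Joint ranges: [-169.43, 169.43], [-51.17, 129.36], [1.28, 143.12], [-76.62, 256.62], [0, 156.53], [-152.29, 152.29]. Speed limits (degrees/s): [136.94, 136.94, 159.86, 180, 180, 180].

## Interface

Orientations are given as [roll, pitch, yaw] about the fixed x, y, z axes, in that order (R = Rz(yaw) Ry(pitch) Rx(roll)).
In Python, from bench import r gives the robot as it stands. The module is installed in compiled form; this text tells all that it offers.
- The arm moves only by the tool servo_tool, never from a script. Its argument "commands" is a list that holds one entry, the list of rows, each a list of 7 numbers: the closure in counts, from 0 (fully open) to 255 (shut), then the shift along the tool's x, y, z in cm, then the turn, a rotation vector about the tool's x, y, z in degrees. A call has 1 to 8 rows; each row is the pose to reach, as a shift and turn from the pose commanded when the call began, along the tool's axes at that moment; what a row does not reach only later rows make up. A row lasts 1/10 s, in which the tool goes at most 50 mm and 8.59 degrees, less where a joint would pass 70% of its speed; a pose out of reach is approached as far as the arm can. A call with a gripper value outside its range is refused whole. The fingers move at their own pace and stop on an object; "force" is the grip in N (left out, the last holds). Time passes only in rows, so rows that repeat a pose let the fingers close. It gives the time, the measured TCP pose, the force and the opening at its end, in the units of the state.
- r.sense(): the state, without advancing time (a new reading comes with each control period).
- r.snapshot(name): name is "scene" or "side" or "wrist"; returns (picture, depth): 400x640x3 uint8, red, green, blue; 400x640 float32, mm along the optical axis (not along the pixel's ray), 0 where there is no reading.
- r.calibration(name): a dict with "fx", "fy", "cx", "cy" (pixels), "pose" (4x4, takes a point from camera to world coordinates). Camera axes: x right, y down, z forward; pixel columns grow to the right and rows downward; lengths in mm; the calibration is good to about 2 mm. A picture is of the moment at which its call begins: read the wrist's pose just before it. calibration takes no time and is no camera call; for the wrist camera it gives the pose at the moment of the call.
- r.hand_in(): hands the job in, once; it reports no verdict.
The state is a dict: "time": time; "joint_pos": joint angles; "qd": joint speeds; "joint_efforts": joint torques, N m; "tool_pos": TCP position; "tcp_rot": TCP orientation; "ft_force": force on the tool from outside, world axes, zero at the start; "wrist_torque": the same for the moment, N m; "finger_gap": finger opening in mm.
Only numpy, scipy, OpenCV 4.12 (cv2) and the standard library are available. Lean on these libraries where they do the work, as an engineer would, in place of code of your own. Each camera call takes 0.05 s, during which the arm holds its last target.

## Working session

There is one attempt and no reset: what is moved stays moved. The work goes in short steps, Python scripts to look and compute and a tool call to move; the robot and the scene stay as the last step left them, time stands still between calls to the robot, and variables do not carry over. Pictures are saved under pics/ and viewed, and the job is handed in when it is done.

Besides the shell and the picture viewer there is one more tool, called as a command line: name --argument value ..., lists and objects as JSON in quotes. servo_tool: Moves the arm, as the interface text tells. Its arguments: {"type":"object","properties":{"commands":{"type":"array","items":{"type":"array","items":{"type":"array","items":{"type":"number"}}}},"force":{"type":"number"}},"required":["commands"]}

```bash
mkdir -p pics; python3 - <<'E'
from bench import r
import cv2,numpy as np
s=r.sense();print(s)
for n in("scene","side"):
    p,d=r.snapshot(n);c=r.calibration(n);print(n,{k:np.round(v,3).tolist() for k,v in c.items()})
    cv2.imwrite(f"pics/{n}0.png",p[:,:,::-1]);np.savez(f"{n}0.npz",p=p,d=d,**c)
E
```

```text
{'time': 0.0, 'joint_pos': array([ 6.94760662e+01,  7.51352374e+00,  8.53285154e+01,  1.04787683e-03,
        8.72620284e+01, -4.89322637e+00]), 'qd': array([-0.07700157,  0.02069336,  0.02276455, -0.09757634, -0.01702426,
       -0.07625645]), 'joint_efforts': array([-3.84870200e-04, -5.69402182e+01, -5.00551379e+01, -1.94834229e-04,
        1.46721618e-02,  7.11385884e-07]), 'tool_pos': array([161.44428785, 577.30805358, 230.26827301]), 'tcp_rot': array([ 174.53057981,   89.89592718, -111.10017867]), 'ft_force': array([ 0.75972132, -0.1651299 , -0.38476603]), 'wrist_torque': array([ 0.01637064,  0.02124645, -0.01429383]), 'finger_gap': 85.34047686227298}
scene {'fx': 363.011, 'fy': 363.011, 'cx': 317.99, 'cy': 201.758, 'pose': [[0.371, 0.659, -0.655, 1040.361], [0.929, -0.255, 0.269, -196.513], [0.01, -0.708, -0.706, 726.659], [0.0, 0.0, 0.0, 1.0]]}
side {'fx': 385.882, 'fy': 385.882, 'cx': 316.55, 'cy': 194.787, 'pose': [[-1.0, -0.026, 0.007, 586.593], [-0.022, 0.638, -0.77, 505.57], [0.016, -0.77, -0.638, 706.318], [0.0, 0.0, 0.0, 1.0]]}
```

View pics/scene0.png

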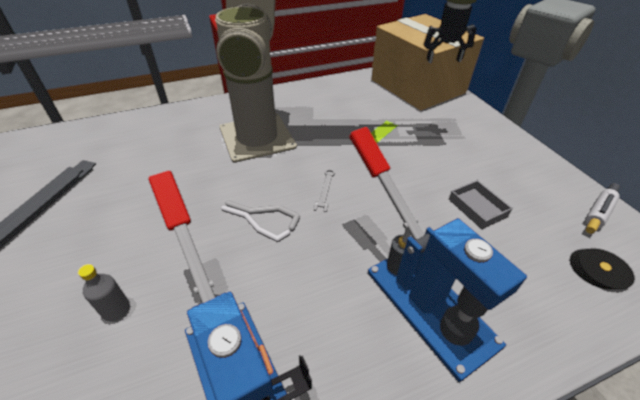

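View pics/side0.png

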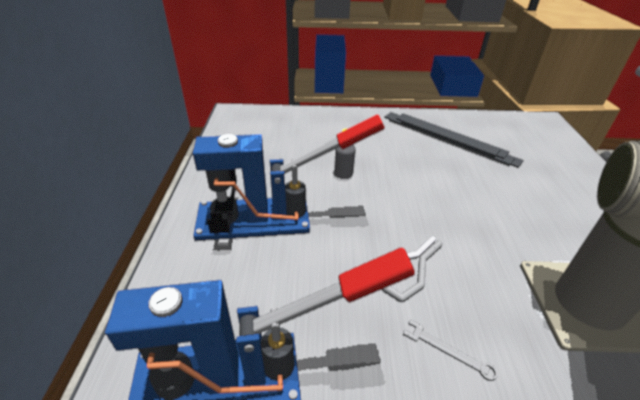

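The scene view shows the black bracket's ear at about (295,385), by the left punch, whose red grip is at (169,200). The side view agrees: there is a black bracket at (220,215) under the far punch (grip at (360,131)), and the near punch's die is empty. I'll measure both grips next.

```bash
cat > h.py <<'E'
import numpy as np,cv2
from scipy.spatial.transform import Rotation as Rn
def cloud(z,m):
    v,u=np.nonzero(m&(z['d']>0));d=z['d'][v,u]
    P=np.c_[(u-z['cx'])/z['fx']*d,(v-z['cy'])/z['fy']*d,d]
    T=z['pose'];return P@T[:3,:3].T+T[:3,3]
def redblobs(z):
    p=z['p'].astype(int);m=((p[...,0]>130)&(p[...,1]<70)&(p[...,2]<70)).astype(np.uint8)
    n,l,st,c=cv2.connectedComponentsWithStats(m)
    for i in range(1,n):
        if st[i,4]<150: continue
        yield c[i],st[i],l==i
E
python3 - <<'E'
from h import *
for n in("scene","side"):
    z=np.load(n+"0.npz")
    for c,st,m in redblobs(z):
        m=cv2.erode(m.astype(np.uint8),np.ones((3,3)))>0
        P=cloud(z,m)
        P=P[(P[:,2]>150)&(P[:,2]<320)&(abs(P[:,1])<600)&(P[:,0]>100)]
        if len(P)<80: continue
        q=P.mean(0);w,s,V=np.linalg.svd(P-q,full_matrices=False)
        a=V[0]*np.sign(V[0][0]);t=(P-q)@a
        print(n,c,st,len(P),q.round(),'axis',a.round(3),'yaw',np.degrees(np.arctan2(a[1],a[0])).round(1),'n',V[2].round(3),'ext',np.percentile(t,[1,99]).round(), 'mid',(q+a*(np.percentile(t,[1,99]).mean())).round(1),np.percentile(P[:,2],[2,50,98]).round())
E
```

```text
scene [369.84216867 149.72650602] [351 127  39  47 830] 659 [507. 139. 265.] axis [ 0.871  0.136 -0.472] yaw 8.9 n [-0.467 -0.066 -0.882] ext [-49.  50.] mid [507.7 139.  264.8] [242. 265. 288.]
scene [168.9544741  199.12715856] [ 149  172   41   56 1274] 1076 [ 507. -269.  263.] axis [ 0.874  0.119 -0.47 ] yaw 7.8 n [0.466 0.064 0.883] ext [-49.  48.] mid [ 506.  -269.   263.6] [241. 263. 286.]
side [358.90848214 129.44642857] [338 116  45  28 448] 306 [ 502. -259.  266.] axis [ 0.874  0.122 -0.47 ] yaw 7.9 n [-0.46  -0.106 -0.882] ext [-47.  48.] mid [ 502.7 -259.4  265.9] [244. 266. 288.]
side [374.71280277 272.51730104] [ 339  249   75   49 1734] 1482 [505. 147. 267.] axis [ 0.871  0.146 -0.469] yaw 9.5 n [0.456 0.116 0.882] ext [-49.  51.] mid [505.4 147.4 266.3] [243. 267. 289.]
```

```bash
cat >> h.py <<'E'
def cur():
    from bench import r
    s=r.sense();return s,np.array(s['tool_pos']),Rn.from_euler('xyz',s['tcp_rot'],degrees=True)
def rel(p,R,tp,tR=None):
    sh=R.inv().apply(np.array(tp)-p)/10
    rv=np.zeros(3) if tR is None else (R.inv()*tR).as_rotvec(degrees=True)
    return sh.round(2),rv.round(2)
def des(yaw,sgn):
    x=np.array([0,0,-1.]);z=sgn*np.array([-np.sin(np.radians(yaw)),np.cos(np.radians(yaw)),0])
    return Rn.from_matrix(np.c_[x,np.cross(z,x),z])
E
python3 - <<'E'
from h import *
s,p,R=cur();print(R.as_matrix().round(3))
for sg in(1,-1):print(sg,rel(p,R,[504,-267,330],des(8,sg)))
h=np.array([499,-267.])+194.2*np.array([np.cos(.139),np.sin(.139)]);print(h)
for q in np.linspace(0,.7,8):
    a=.489-q; d=220*np.cos(a)+12*np.sin(-a)
    c=h-d*np.array([np.cos(.139),np.sin(.139)]); print(round(q,2),c.round(1),round(150+220*np.sin(a)+12*np.cos(a),1))
E
```

```text
[[-0.001 -0.963  0.269]
 [-0.002  0.269  0.963]
 [-1.     0.    -0.002]]
1 (array([ -9.86, -55.74, -72.1 ]), array([-23.63,  -0.09,  -0.03]))
-1 (array([ -9.86, -55.74, -72.1 ]), array([ 1.5637e+02, -4.0000e-02,  1.3000e-01]))
[ 691.32694958 -240.0930406 ]
0.0 [ 504.6 -266.2] 263.9
0.1 [ 494.2 -267.7] 244.5
0.2 [ 485.9 -268.8] 224.2
0.3 [ 479.6 -269.7] 203.1
0.4 [ 475.4 -270.3] 181.5
0.5 [ 473.3 -270.6] 159.6
0.6 [ 473.5 -270.6] 137.6
0.7 [ 475.8 -270.2] 115.7
```

servo_tool --commands '[[[255,-5,0,0,0,0,0],[255,-10,0,0,8,0,0],[255,-15,-2,-2,16,0,0],[255,-15,-5.2,-5.3,24,0,0],[255,-15,-8.4,-8.6,32,0,0],[255,-15,-11.6,-11.9,40,0,0],[255,-15,-14.8,-15.2,48,0,0],[255,-15,-18,-18.5,56,0,0]]]'

```text
time: 0.9
tool_pos: [285.4, 349.4, 380.9]
tcp_rot: [-139.4, 90.0, -121.3]
ft_force: [1.3, -0.1, 0.2]
finger_gap: 0.1
```

```bash
python3 - <<'E'
from h import *
s,p,R=cur();print(s['time'],p,s['joint_pos'].round(),s['ft_force'].round(1),s['finger_gap'])
for t in ([430,90,380],[504,-267,370]):print(rel(p,R,t,des(8,-1)))
E
```

```text
0.9 [285.41996022 349.44955393 380.89196306] [ 44. -16.  92.  -0. 104.  26.] [ 1.3 -0.1  0.2] 0.10316458167884772
(array([  0.1 , -29.15,   5.7 ]), array([1.0007e+02, 0.0000e+00, 3.0000e-02]))
(array([  1.11, -65.38,   1.66]), array([1.0007e+02, 0.0000e+00, 3.0000e-02]))
```

servo_tool --commands '[[[255,0,-4.6,0.8,8,0,0],[255,0,-9.2,1.7,16,0,0],[255,0,-13.8,2.6,24,0,0],[255,0,-18.4,3.4,32,0,0],[255,0,-23,4.2,40,0,0],[255,0,-27.6,5,48,0,0],[255,0,-32.2,5,56,0,0],[255,0,-36.8,4.6,64,0,0]]]'

```text
time: 1.7
tool_pos: [445.0, 14.5, 380.7]
tcp_rot: [-146.6, 90.0, 167.4]
ft_force: [0.8, 0.6, 0.2]
finger_gap: 0.2
```

```bash
python3 - <<'E'
from h import *
s,p,R=cur();print(s['time'],p,s['joint_pos'].round(),s['ft_force'].round(1),s['finger_gap'])
for t in ([502,-267,330],):print(rel(p,R,t,des(8,-1)))
E
```

```text
1.7 [445.03100935  14.53775313 380.69779588] [ -5. -17.  93.   0. 104.  41.] [0.8 0.6 0.2] 0.19431438753075952
(array([  5.06, -15.47,  24.2 ]), array([ 3.604e+01, -3.000e-02,  4.000e-02]))
```

servo_tool --commands '[[[255,0,-2.6,4,6,0,0],[255,0.6,-5.2,8,12,0,0],[255,1.2,-7.8,12,18,0,0],[255,2,-10.4,16,24,0,0],[255,3,-13,20,30,0,0],[255,4,-15.5,24.2,36,0,0],[255,5,-15.5,24.2,36,0,0],[255,5,-15.5,24.2,36,0,0]]]'

```text
time: 2.5
tool_pos: [502.2, -265.5, 328.0]
tcp_rot: [-133.6, 89.7, 144.7]
ft_force: [0.1, 0.5, 0.5]
finger_gap: -0.1
```

```bash
python3 - <<'E'
from h import *
from bench import r
s,p,R=cur();print(s['time'],p,s['joint_pos'].round(),s['ft_force'].round(1),s['finger_gap']);print(R.as_matrix().round(3))
c=r.calibration("wrist");pc,d=r.snapshot("wrist");cv2.imwrite("pics/wrist1.png",pc[:,:,::-1])
z=dict(p=pc,d=d,**c)
for cc,st,m in redblobs(z):
    P=cloud(z,m);print(cc,st,P.mean(0).round(),np.percentile(P,[2,98],axis=0).round())
pc,d=r.snapshot("scene");cv2.imwrite("pics/scene1.png",pc[:,:,::-1])
E
```

```text
2.5 [ 502.15831272 -265.45261339  328.00553181] [-33.   2.  81.   0.  97.  49.] [0.1 0.5 0.5] -0.11763449749621353
[[-0.005  0.99   0.144]
 [ 0.003  0.144 -0.99 ]
 [-1.    -0.004 -0.004]]
```

View pics/wrist1.png

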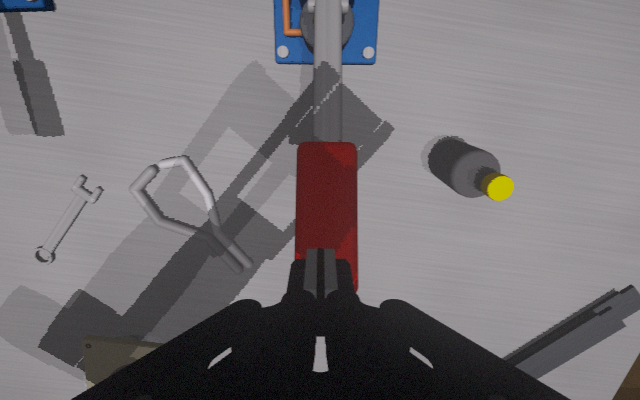

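View pics/scene1.png

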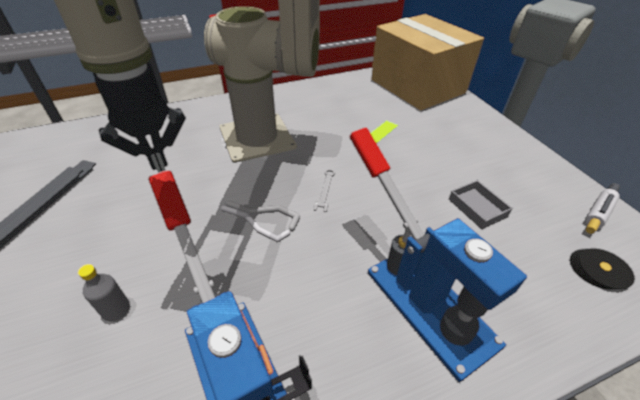

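The wrist view puts the loaded grip at columns 297–357 (centre 327) and the closed fingers at about 320. So I need roughly 4 mm more sideways. Next is the first push, stopping short of the bottom to check forces.

servo_tool --commands '[[[255,3,0.2,0.4,0,0,0],[255,5.5,0.2,0.4,0,0,0],[255,7,0,0.4,0,0,0],[255,9,-0.8,0.4,0,0,0],[255,11.5,-1.8,0.4,0,0,0],[255,14,-2.5,0.4,0,0,0],[255,16.5,-2.8,0.4,0,0,0],[255,18,-2.8,0.4,0,0,0]]]'

```text
time: 3.4
tool_pos: [476.8, -272.3, 153.2]
tcp_rot: [55.3, 89.8, -26.3]
ft_force: [-5.2, 4.5, 13.8]
finger_gap: 0.2
```

```bash
python3 - <<'E'
from h import *
from bench import r
s,p,R=cur();print(s['time'],p,s['joint_pos'].round(),s['ft_force'].round(1));print(R.as_matrix().round(3))
print(rel(p,R,[476,-271,118]))
for n in("side","scene"):
    pc,d=r.snapshot(n);cv2.imwrite(f"pics/{n}2.png",pc[:,:,::-1])
E
```

```text
3.4 [ 476.8208561  -272.30193135  153.16920308] [-35.   2.  99.   0.  79.  46.] [-5.2  4.5 13.8]
[[ 0.003  0.989  0.147]
 [-0.001  0.147 -0.989]
 [-1.     0.003  0.002]]
(array([ 3.52, -0.07, -0.15]), array([0., 0., 0.]))
```

View pics/side2.png

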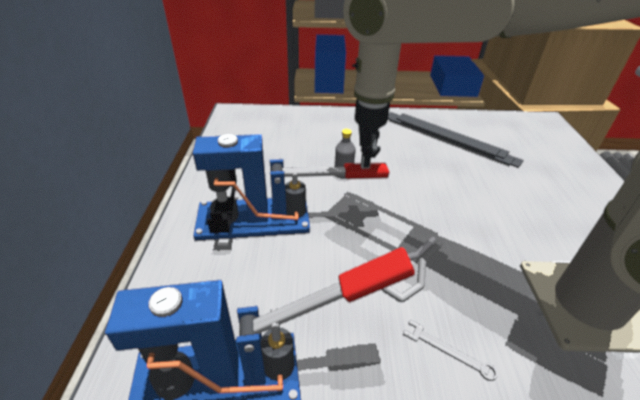

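The side view shows the far (loaded) lever nearly level with the fingertips on its grip at about (368,165). The near lever is still up. I'll go on to the stop.

servo_tool --commands '[[[255,1.2,0,0,0,0,0],[255,2.4,0,0,0,0,0],[255,3.3,0,0,0,0,0],[255,3.3,0,0,0,0,0]]]'

```text
time: 3.9
tool_pos: [478.9, -272.7, 121.6]
tcp_rot: [61.2, 89.6, -20.3]
ft_force: [0.9, 4.1, 12.2]
finger_gap: 0.1
```

servo_tool --commands '[[[255,0.3,0,0,0,0,0],[255,0.5,0,0,0,0,0],[255,0.5,0,0,0,0,0]]]'

```text
time: 4.2
tool_pos: [479.4, -272.6, 117.9]
tcp_rot: [62.5, 89.6, -19.0]
ft_force: [2.5, 4.3, 13.4]
finger_gap: 0.2
```

servo_tool --commands '[[[255,0.2,0,0,0,0,0],[255,0.3,0,0,0,0,0],[255,0.3,0,0,0,0,0]]]'

```text
time: 4.5
tool_pos: [479.7, -272.8, 117.1]
tcp_rot: [61.3, 89.5, -20.2]
ft_force: [-5.5, 11.1, 30.5]
finger_gap: -0.0
```

The force jumped from 13 to 30 N with almost no further travel, so that is the stop. Now back up, clear of the grip.

servo_tool --commands '[[[255,-2.5,-0.3,0,0,0,0],[255,-5,-0.3,0,0,0,0],[255,-8,0,0,0,0,0],[255,-11,0.7,0,0,0,0],[255,-14,1.8,0,0,0,0],[255,-17.5,2.6,0,0,0,0],[255,-18,2.6,0,0,0,0],[255,-18,2.6,0,0,0,0]]]'

```text
time: 5.3
tool_pos: [502.9, -269.0, 293.3]
tcp_rot: [48.3, 89.7, -33.2]
ft_force: [0.0, 0.4, 0.1]
finger_gap: -0.0
```

servo_tool --commands '[[[255,0,0,0,0,0,0],[255,0,0,0,0,0,0],[255,0,0,0,0,0,0],[255,0,0,0,0,0,0],[255,0,0,0,0,0,0]]]'

```text
time: 5.8
tool_pos: [501.5, -269.2, 289.8]
tcp_rot: [-131.5, 89.9, 146.9]
ft_force: [0.1, -0.6, -0.4]
finger_gap: 0.5
```

```bash
cat > chk.py <<'E'
import sys
from h import *
from bench import r
s,p,R=cur();print(s['time'],p.round(1),s['ft_force'].round(1));print(R.as_matrix().round(3))
print(rel(p,R,[479.5,-271,117]))
for n in("side","scene"):
    pc,d=r.snapshot(n);cv2.imwrite(f"pics/{n}{sys.argv[1]}.png",pc[:,:,::-1])
    for cc,st,m in redblobs(dict(p=pc)):
        if 300<cc[0]<400 and n=='side' or n=='scene' and 100<cc[0]<400: print(n,cc.round(1),st)
E
python3 chk.py 3
```

```text
5.8 [ 501.5 -269.2  289.8] [ 0.1 -0.6 -0.4]
[[-0.001  0.989  0.145]
 [ 0.     0.145 -0.989]
 [-1.    -0.001 -0.001]]
(array([17.28, -2.2 , -0.13]), array([0., 0., 0.]))
side [375.4 272.4] [ 340  247   74   51 1780]
scene [370.  151.1] [351 129  38  46 789]
```

View pics/side3.png

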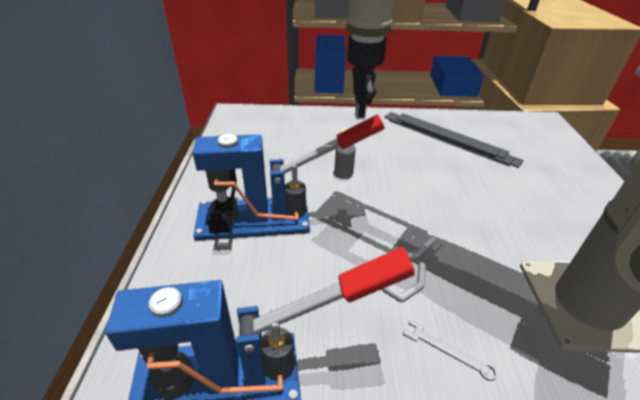

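The lever is back at its rest position, with the grip end at (383,118) as before the push. Stroke 2.

servo_tool --commands '[[[255,2,0,0,0,0,0],[255,4.2,-0.6,0,0,0,0],[255,6.5,-1.4,0,0,0,0],[255,9,-2.2,0,0,0,0],[255,11.5,-2.6,0,0,0,0],[255,14,-2.6,0,0,0,0],[255,16,-2.4,0,0,0,0],[255,17.2,-2.2,0,0,0,0]]]'

```text
time: 6.7
tool_pos: [478.4, -273.6, 118.2]
tcp_rot: [-67.8, 89.8, -149.5]
ft_force: [-13.7, -3.0, 13.4]
finger_gap: 0.2
```

servo_tool --commands '[[[255,0.3,0,0,0,0,0],[255,0.3,0,0,0,0,0],[255,0.3,0,0,0,0,0]]]'

```text
time: 7.0
tool_pos: [478.6, -273.7, 117.3]
tcp_rot: [-65.5, 89.8, -147.1]
ft_force: [-16.1, 0.8, 17.8]
finger_gap: -0.0
```

servo_tool --commands '[[[255,0.2,0,0,0,0,0],[255,0.2,0,0,0,0,0],[255,0.2,0,0,0,0,0]]]'

```text
time: 7.3
tool_pos: [478.7, -273.8, 116.8]
tcp_rot: [-55.4, 89.8, -137.1]
ft_force: [-22.5, 3.4, 29.2]
finger_gap: -0.0
```

At the stop again: 29 N, with TCP z at 116.8. Now back up.

servo_tool --commands '[[[255,-2.5,-0.3,0,0,0,0],[255,-5,-0.3,0,0,0,0],[255,-8,0,0,0,0,0],[255,-11,0.7,0,0,0,0],[255,-14,1.8,0,0,0,0],[255,-17.5,2.6,0,0,0,0],[255,-17.7,2.6,-0.3,0,0,0],[255,-17.7,2.6,-0.3,0,0,0]]]'

```text
time: 8.1
tool_pos: [506.0, -265.8, 291.7]
tcp_rot: [50.0, 89.8, -31.6]
ft_force: [0.4, 0.2, -0.8]
finger_gap: -0.5
```

servo_tool --commands '[[[255,0,0,0,0,0,0],[255,0,0,0,0,0,0],[255,0,0,0,0,0,0],[255,0,0,0,0,0,0],[255,0,0,0,0,0,0]]]'

```text
time: 8.6
tool_pos: [505.1, -265.6, 289.9]
tcp_rot: [-130.7, 90.0, 147.7]
ft_force: [-0.7, 0.9, 1.0]
finger_gap: -0.0
```

```bash
python3 chk.py 4
```

```text
8.6 [ 505.1 -265.6  289.9] [-0.7  0.9  1. ]
[[-0.001  0.989  0.145]
 [ 0.     0.145 -0.989]
 [-1.    -0.001 -0.   ]]
(array([17.29, -2.6 ,  0.17]), array([0., 0., 0.]))
side [375.5 272.3] [ 340  247   74   51 1785]
scene [370.1 151.2] [352 129  37  46 790]
```

View pics/side4.png

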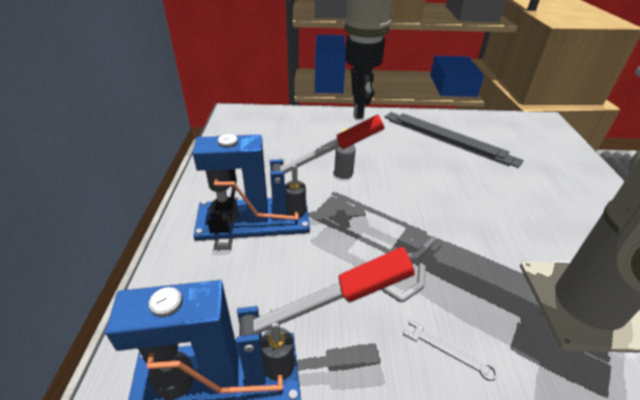

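The loaded lever is up again (grip end at (383,118)) and the spare lever hasn't moved. Stroke 3.

servo_tool --commands '[[[255,2,-0.2,0.3,0,0,0],[255,4.2,-0.8,0.3,0,0,0],[255,6.5,-1.6,0.3,0,0,0],[255,9,-2.3,0.3,0,0,0],[255,11.5,-2.7,0.3,0,0,0],[255,14,-2.7,0.3,0,0,0],[255,16,-2.6,0.3,0,0,0],[255,17.2,-2.5,0.3,0,0,0]]]'

```text
time: 9.5
tool_pos: [480.8, -273.6, 119.0]
tcp_rot: [-2.0, 89.9, -83.7]
ft_force: [-7.3, -1.3, 14.5]
finger_gap: -0.1
```

servo_tool --commands '[[[255,0.3,0,0,0,0,0],[255,0.5,0,0,0,0,0],[255,0.5,0,0,0,0,0],[255,0.5,0,0,0,0,0]]]'

```text
time: 9.9
tool_pos: [481.2, -273.7, 117.4]
tcp_rot: [8.5, 89.8, -73.1]
ft_force: [-15.3, 4.2, 28.8]
finger_gap: -0.2
```

Stop reached (29 N). Back up, and then one extra stroke for margin.

servo_tool --commands '[[[255,-2.5,-0.3,0,0,0,0],[255,-5,-0.3,0,0,0,0],[255,-8,0,0,0,0,0],[255,-11,0.7,0,0,0,0],[255,-14,1.8,0,0,0,0],[255,-17.5,2.3,0,0,0,0],[255,-17.7,2.3,0,0,0,0],[255,-17.7,2.3,0,0,0,0]]]'

```text
time: 10.7
tool_pos: [504.5, -269.3, 291.8]
tcp_rot: [48.0, 89.8, -33.6]
ft_force: [0.1, 0.5, -1.3]
finger_gap: 0.4
```

servo_tool --commands '[[[255,0,0,0,0,0,0],[255,0,0,0,0,0,0],[255,0,0,0,0,0,0],[255,0,0,0,0,0,0],[255,0,0,0,0,0,0],[255,0,0,0,0,0,0]]]'

```text
time: 11.3
tool_pos: [503.7, -268.9, 290.1]
tcp_rot: [-129.5, 90.0, 148.8]
ft_force: [-0.9, -0.1, -0.2]
finger_gap: 0.1
```

```bash
python3 chk.py 5
```

```text
11.3 [ 503.7 -268.9  290.1] [-0.9 -0.1 -0.2]
[[-0.     0.989  0.146]
 [ 0.     0.146 -0.989]
 [-1.    -0.    -0.   ]]
(array([17.31, -2.42, -0.14]), array([0., 0., 0.]))
side [375.5 272.3] [ 340  247   74   51 1787]
scene [370.  151.1] [352 129  37  46 789]
```

servo_tool --commands '[[[255,2,-0.2,0,0,0,0],[255,4.2,-0.8,0,0,0,0],[255,6.5,-1.6,0,0,0,0],[255,9,-2.3,0,0,0,0],[255,11.5,-2.7,0,0,0,0],[255,14,-2.7,0,0,0,0],[255,16,-2.6,0,0,0,0],[255,17.2,-2.5,0,0,0,0]]]'

```text
time: 12.2
tool_pos: [478.9, -273.7, 119.0]
tcp_rot: [-3.2, 89.9, -84.9]
ft_force: [-6.3, -0.1, 14.4]
finger_gap: 0.0
```

servo_tool --commands '[[[255,0.3,0,0,0,0,0],[255,0.5,0,0,0,0,0],[255,0.5,0,0,0,0,0],[255,0.5,0,0,0,0,0]]]'

```text
time: 12.6
tool_pos: [479.3, -273.8, 117.1]
tcp_rot: [10.5, 89.8, -71.1]
ft_force: [-13.8, 4.6, 26.3]
finger_gap: -0.1
```

```bash
python3 chk.py 6
```

```text
12.6 [ 479.3 -273.8  117.1] [-13.8   4.6  26.3]
[[ 0.001  0.989  0.145]
 [-0.003  0.145 -0.989]
 [-1.     0.     0.003]]
(array([ 0.01,  0.07, -0.28]), array([0., 0., 0.]))
side [375.2 272.6] [ 340  248   74   50 1766]
scene [370.1 151.2] [352 128  37  47 791]
```

View pics/side6.png

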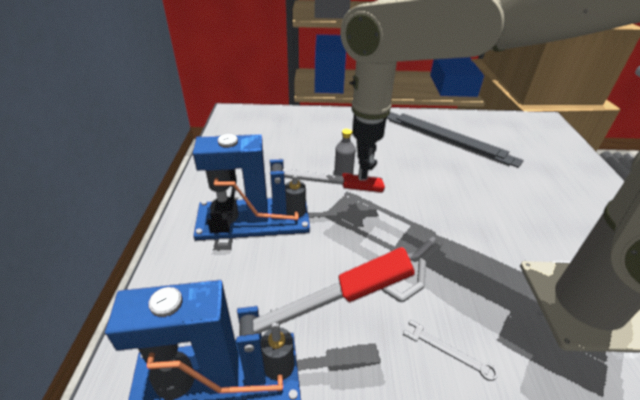

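The side view shows the loaded lever sloping down to its grip at (364,183), which is the bottom stop, while the spare lever is still up. Now the final release, raising the tool well clear.

servo_tool --commands '[[[255,-2.5,-0.3,0,0,0,0],[255,-5,-0.3,0,0,0,0],[255,-8,0,0,0,0,0],[255,-11,0.7,0,0,0,0],[255,-14,1.8,0,0,0,0],[255,-17.5,2.3,0,0,0,0],[255,-21,2.3,0,0,0,0],[255,-25,2.3,0,0,0,0]]]'

```text
time: 13.5
tool_pos: [501.6, -268.9, 364.0]
tcp_rot: [-130.7, 89.9, 147.7]
ft_force: [0.2, -0.2, -0.1]
finger_gap: -0.2
```

servo_tool --commands '[[[255,0,-5,0,0,0,0],[255,0,-8,0,0,0,0],[255,0,-8,0,0,0,0],[255,0,-8,0,0,0,0],[255,0,-8,0,0,0,0],[255,0,-8,0,0,0,0],[255,0,-8,0,0,0,0],[255,0,-8,0,0,0,0]]]'

```text
time: 14.3
tool_pos: [423.0, -280.7, 363.0]
tcp_rot: [-142.3, 90.0, 136.1]
ft_force: [-0.1, -0.1, -0.2]
finger_gap: -0.3
```

```bash
python3 chk.py 7
```

```text
14.3 [ 423.  -280.7  363. ] [-0.1 -0.1 -0.2]
[[-0.     0.989  0.146]
 [ 0.     0.146 -0.989]
 [-1.    -0.    -0.   ]]
(array([24.6 ,  5.74, -0.12]), array([0., 0., 0.]))
side [347.4 135.7] [338 128  22  16 188]
side [374.9 272.7] [ 340  248   74   50 1738]
scene [370.2 151. ] [351 128  39  46 784]
scene [169.8 202.9] [ 149  176   41   52 1030]
```

View pics/side7.png

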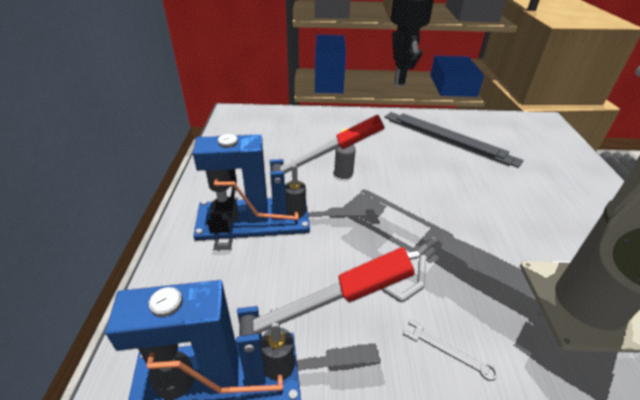

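View pics/scene7.png

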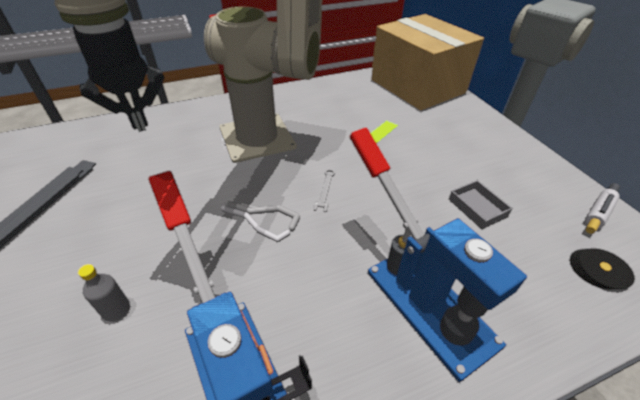

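Both views show both levers up and everything else where it started. The loaded grip is at (170,200) in the scene view, as at the start, and the gripper is clear of it at about (135,115). Handing in.

```bash
python3 -c "
from bench import r
print(r.hand_in())"
```

```text
the job is handed in; nothing more can be done
None
```

I pumped the loaded punch (the one on the robot's right, with the black bracket under its ram) four full strokes: the three asked for plus one for margin. I pressed its grip from above with the closed fingers and handed the job in at about 14 s.

- **Bottom stop:** on every stroke the vertical force rose from about 13 N to 26–30 N, with the fingertips stopping at 117 mm. That matches the height expected at the stop.
- **Return:** after each stroke the tool lifted clear of the grip's rest height and waited for the spring. The side pictures after strokes 1, 2 and 4 show the lever fully up. I did not view a picture after stroke 3; I relied on the wait and the near-zero force reading.
- **Final check:** the lever is up at its starting image position, and the gripper is about 100 mm clear with the force near zero. The spare lever never moved, and nothing else was disturbed.

No checks failed. The grip positions measured from the two cameras differed by up to about 10 mm, so I settled the sideways position with the wrist camera.

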